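# Screw the wing knob onto the rolling mill's sprung spindle

## Task

Fit the black wing knob to the sprung spindle on top of the blue rolling mill: set it on the spindle with its red pointer towards the red dot, press it lightly down and back it off anticlockwise until you feel it click down into the thread start, then turn it clockwise until it stops, fully home. Do not force it: stop turning as soon as it comes up against a stop. Then let go and leave the other things on the bench alone.

Things in the scene. Friction and masses are not known exactly. Their poses are not given: they have to be found in the camera images.
- knob: black wing knob, 120 g, upright on the cork mat: round cap 57 mm wide, 25 mm high, open below (cavity 48 mm wide, 21 mm deep), a grip bar on top. Origin: centre of the cap's underside; z up its axis, x along the bar to the red pointer. Inside, flush with the underside, three steel lugs 4.5 mm high point inwards, leaving a 30.4 mm opening that goes over the spindle's nose.
- pointer (a point): red pointer mark on the cap's edge, 28.5 mm from the knob's axis along its x, 25 mm above its underside
- mill: blue bench rolling mill, fixed, 170 x 190 mm foot, flat top 150 mm above the bench. Origin under the spindle's axis at the bench top; z up; its x points from the spindle to the red dot
- dot (a point): red dot of 10 mm on the mill's flat top, 45 mm from the spindle's axis along the mill's x
- spindle_rim (a point): point on the upright spindle's axis level with the thread's rim, 186 mm above the bench when unpressed; moves with the spindle. Knob set on with pointer to dot: lugs rest on the rim, knob origin level with this point. Turned back (anticlockwise from above) 0.2 to 1.3 rad it clicks: drops 8.5 mm into the starts, and 0.1 to 0.3 rad on it meets a hard stop. See spindle
- spindle (a joint): how far the spindle is pressed down, m: 0 at rest, 0.016 bottomed. The spring takes about 4 N to start, 0.5 N more per mm, and springs back; the click eases it. From the click, clockwise 0.9 to 1.4 rad leads to a hard stop, 3.5 mm lower: home, knob origin 12 mm below spindle_rim. Clockwise before the click the lugs meet a hard stop instead
- bench_block: loose steel bench block 75 x 75 x 30 mm, leave alone; origin under its centre
- mallet: loose hammer 240 mm long lying on the bench, leave alone; origin at its middle, on the bench
- polish_jar: loose jar with a blue cap, 64 mm in diameter, 75 mm high, leave alone; origin under its centre
- knob_grip (a point): point on the knob's axis, 47.5 mm above its underside, inside its upright grip bar: 50 mm long (knob x), 14 mm thick (knob y), reaching from 25 to 54.5 mm above the underside. Pinch it from above across its thickness
- spindle_nose (a point): top of the spindle's smooth nose, 7 mm above spindle_rim, on the axis; 28 mm wide with a 3 mm chamfer, it centres the knob. Below the rim is a steel thread 44 mm wide with three starts 120 degrees apart; how they lie round the axis differs each time (0.42 rad either way), is not measured and does not show in the point axes
There are look-alikes about, which are no part of the job. What is shaped like the knob but pink or yellow is not meant.

How it is judged:
By the outcome, as a careful person would: the job done as asked, in the order asked, and still so for the second after the job is handed in, with the robot touching nothing.
It also fails if it takes over 72 s, if anything falls off the work surface, if the arm or the gripper's body presses on something with over 40 N, if the wrist force passes 120 N, or if a joint passes its speed limit or range.

## Robot

A 6-joint arm with a two-finger parallel gripper is mounted at the origin on the work surface. World frame = base frame: x ahead of the robot, y to its left, z up, the work surface at z = 0. Lengths are in m, angles in rad, forces in N, time in s.
With the tool pointing down it reaches from about 0.35 to 0.725 m from the base axis. Payload 4.3 kg.
Tool frame: the origin (TCP) lies at the very end of the fingers, on their centre line; the grasp point (between the pads) lies 19 mm behind it (robot.pinch_z is the distance from the TCP to the grasp point, in m); z points along the fingers, x is the direction in which the jaws open and shut, and the axes are right-handed (so a half turn about z gives the same grasp; the last joint's range is limited). The gripper opens to 85 mm and grips with 20 to 120 N. Pads are 22 mm wide; open, the fingers measure 114 mm over their backs; the gripper's body (76 mm by 85 mm) begins 54 mm behind the grasp point. The pads swing forward as they close: fully open they stand 13 mm farther back than shut.
Start: joints at [1.152, 0.377, 0.081, 1.274, 0, 1.46], TCP at [0.175, 0.548, 0.231] pointing down, gripper open.
Joint ranges: [-2.72, 2.72], [-0.84, 1.66], [-1.02, 1.22], [-1.77, 2.12], [-1.37, 1.28], [-3.14, 3.14]. Speed limits (rad/s): [2.57, 2.57, 3.14, 3.14, 3.14, 3.14].

## Interface

Orientations are given as a 3x3 rotation matrix whose columns are the frame's x, y, z axes.
In Python, from station import robot gives the robot as it stands.
- The arm moves only by the shell command python3 -m jog 'ROWS' [OPENING] [FORCE]. ROWS is a JSON object of lists of equal length, an entry for each row: "travel": the shift along the tool's x, y, z in cm, a list of three; "delta_rot": the turn, a rotation vector about the tool's x, y, z in rad, a list of three. In form: {"travel": [[tx, ty, tz], ...], "delta_rot": [[wx, wy, wz], ...]}. A call has exactly 5 rows; each row is the pose to reach, as a shift and turn from the pose measured when the call began, along the tool's axes at that moment; what a row does not reach only later rows make up. A row lasts 1/8 s, in which the tool goes at most 62.5 mm and 10.7 degrees, less where a joint would pass 70% of its speed; a pose out of reach is approached as far as the arm can. A call with a gripper value outside its range is refused whole. OPENING is the opening, from 0 (shut) to 1 (fully open), set as the call begins (- or left out, the last holds). The fingers move at their own pace and stop on an object; FORCE is the grip in N (left out, the last holds). Time passes only in rows, so rows that repeat a pose let the fingers close, or fill a call up. It gives the time, the measured TCP pose, the force and the opening at its end, in the units of the state.
- robot.get_state(): the state, without advancing time (a new reading comes with each control period).
- robot.camera(name): name is "scene" or "top" or "wrist"; returns a dict with "image" (480x640x3 uint8, blue, green, red), "range_z" (480x640 float32, m along the optical axis (not along the pixel's ray), 0 where there is no reading), "fx", "fy", "cx", "cy" (pixels), "k1" (the pictures are not rectified: a ray, as slopes to the right and down, at radius r is drawn at 1 + k1 r^2 times it, then the intrinsics apply), "R" (3x3) and "t" (3): a world point X has camera coordinates R X + t. Camera axes: x right, y down, z forward; pixel columns grow to the right and rows downward; lengths in m; the calibration is good to about 2 mm. A picture is of the moment at which its call begins.
- robot.finish_job(): hands the job in, once; it reports no verdict.
The state is a dict: "time_s": time; "q": joint angles; "joint_vel": joint speeds; "effort": joint torques, N m; "tool_pos": TCP position; "eef_rot": TCP orientation; "wrist_force": force on the tool from outside, world axes, zero at the start; "moment": the same for the moment, N m; "opening": finger opening in m.
Only numpy, scipy, OpenCV 4.12 (cv2) and the standard library are available. Lean on these libraries where they do the work, as an engineer would, in place of code of your own. Each camera call takes 0.05 s, during which the arm holds its last target.

## Working session

There is one attempt and no reset: what is moved stays moved. The work goes in short steps, Python scripts to look and compute and a shell command to move; the robot and the scene stay as the last step left them, time stands still between calls to the robot, and variables do not carry over. Pictures are saved under pics/ and viewed, and the job is handed in when it is done.

```bash
ls; mkdir -p pics
python3 - <<'E'
from station import robot
import cv2
s=robot.get_state(); print(s)
for n in ["scene","top","wrist"]:
    c=robot.camera(n); cv2.imwrite(f"pics/{n}0.png",c["image"]); print(n,c["fx"],c["fy"],c["cx"],c["cy"],c["k1"],c["R"],c["t"])
E
```

```text
pics
{'time_s': 0.0, 'q': array([1.15169170e+00, 3.78063178e-01, 7.96450282e-02, 1.27440683e+00,
       9.31415704e-06, 1.46051597e+00]), 'joint_vel': array([-0.00072417, -0.0010821 , -0.00068478, -0.00109283,  0.00062873,
        0.00059118]), 'effort': array([-2.13810366e-03, -4.63604593e+01,  2.69874555e+01,  2.07104359e-02,
       -1.17948916e-04,  7.18938679e-06]), 'tool_pos': array([0.17447933, 0.54720643, 0.23036822]), 'eef_rot': array([[ 3.03937901e-01,  9.52691480e-01, -8.34051263e-04],
       [ 9.52689714e-01, -3.03938956e-01, -1.84928486e-03],
       [-2.01529860e-03, -2.32524301e-04, -9.99997942e-01]]), 'wrist_force': array([-0.31548269,  0.30880163,  0.05818198]), 'moment': array([ 0.01407292, -0.04735488, -0.0121808 ]), 'opening': 0.08543326300388875}
scene 561.719715517108 561.719715517108 324.6089527949352 237.86114905145567 -0.024811157640431566 [[ 0.85742385  0.51429531  0.01801862]
 [ 0.29623696 -0.4646446  -0.83447532]
 [-0.42079449  0.72083683 -0.55075064]] [-0.47667048 -0.05704181  1.62109283]
top 581.7930167453894 581.7930167453894 316.5583310370369 253.62954288959634 -0.06569355508188485 [[-0.01877818 -0.99960462 -0.02092814]
 [-0.99133645  0.02133627 -0.12960248]
 [ 0.12999776  0.01831313 -0.99134515]] [0.03617328 0.54993019 1.42282041]
wrist 380.4569895600956 380.4569895600956 316.244902359937 243.48603895570625 0.005821636143986861 [[ 0.3027314   0.95307163 -0.00285794]
 [ 0.90705504 -0.28719165  0.3078508 ]
 [ 0.29258308 -0.09578841 -0.95143035]] [-0.57321217 -0.04145549  0.38063746]
```

View pics/scene0.png

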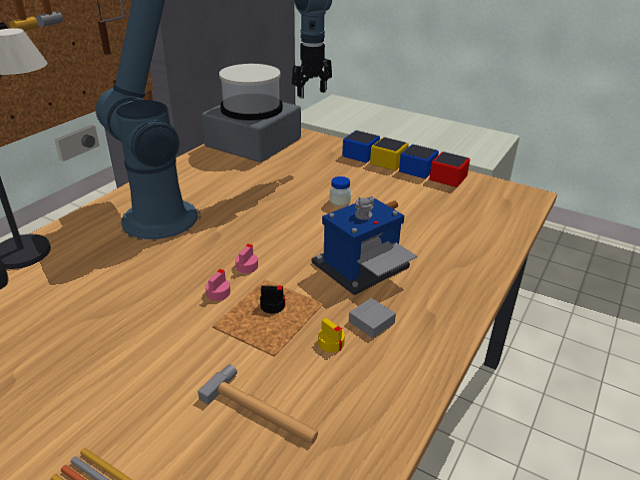

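View pics/top0.png

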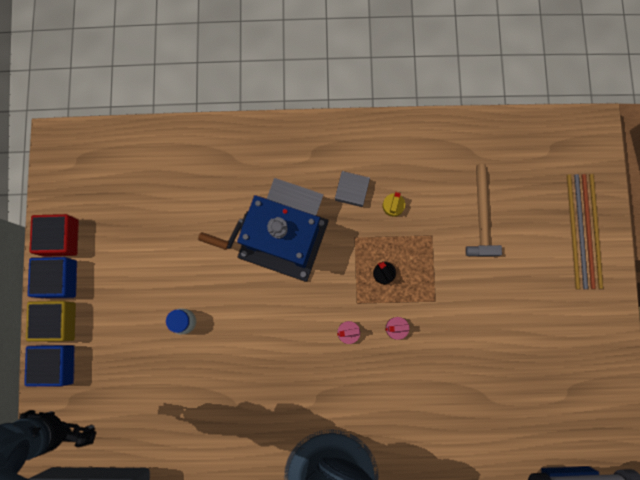

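View pics/wrist0.png

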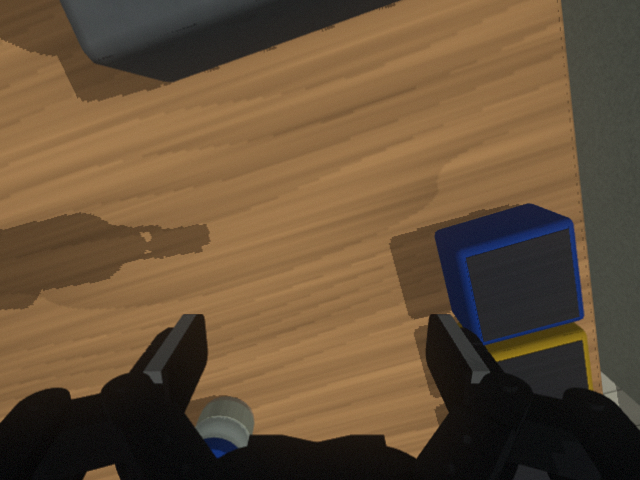

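Candidates in the top view are black on cork (384,272), pink (348,332), pink (398,327) and yellow (394,204). By the description it is the black one. Next I check it in a close crop and measure.

```bash
cat > h.py <<'E'
import numpy as np, cv2
from station import robot
def ray(c,uv):
    K=np.array([[c["fx"],0,c["cx"]],[0,c["fy"],c["cy"]],[0,0,1.]])
    p=cv2.undistortPoints(np.array(uv,float).reshape(-1,1,2),K,np.array([c["k1"],0,0,0,0.]))[:,0]
    R=np.array(c["R"]);o=-R.T@np.array(c["t"])
    return o,np.c_[p,np.ones(len(p))]@R
def onz(c,uv,z):
    o,d=ray(c,uv); return o+d*((z-o[2])/d[:,2])[:,None]
def tri(c1,u1,c2,u2):
    o1,d1=ray(c1,[u1]);o2,d2=ray(c2,[u2]);A=np.c_[d1[0],-d2[0]]
    s=np.linalg.lstsq(A,o2-o1,rcond=None)[0];a=o1+s[0]*d1[0];b=o2+s[1]*d2[0]
    return (a+b)/2,np.linalg.norm(a-b)
def blobs(mask,amin=4):
    n,l,st,ce=cv2.connectedComponentsWithStats(mask.astype(np.uint8))
    return [(ce[i].round(1).tolist(),int(st[i][4]),st[i][:4].tolist()) for i in range(1,n) if st[i][4]>=amin]
def red(im):
    h=cv2.cvtColor(im,cv2.COLOR_BGR2HSV); return ((h[...,0]<6)|(h[...,0]>174))&(h[...,1]>170)&(h[...,2]>90)
E
python3 - <<'E'
from h import *
t=robot.camera("top"); s=robot.camera("scene")
for c,n in((t,"top"),(s,"scene")): print(n,blobs(red(c["image"])))
im=t["image"]; k=im[225:315,330:450]; m=im[170:290,220:340]
cv2.imwrite("pics/crop1.png",np.hstack([cv2.resize(k,(400,300),interpolation=cv2.INTER_CUBIC),cv2.resize(m,(300,300),interpolation=cv2.INTER_CUBIC)]))
dark=(im.max(2)<45); b=[x for x in blobs(dark,50) if 360<x[0][0]<410 and 250<x[0][1]<295]; print(b)
np.savez("f0.npz",t=t["range_z"],s=s["range_z"])
for uv in [(384,275),(277,228)]: print(t["range_z"][uv[1]-3:uv[1]+4,uv[0]-3:uv[0]+4])
E
```

```text
top [([396.9, 193.9], 18, [395, 192, 5, 5]), ([284.6, 210.9], 11, [283, 210, 4, 3]), ([50.8, 234.5], 321, [30, 214, 38, 39]), ([381.6, 264.6], 30, [378, 262, 8, 6]), ([391.2, 328.6], 29, [389, 326, 6, 6]), ([386.5, 329.0], 6, [386, 328, 2, 3]), ([341.2, 333.5], 33, [338, 331, 7, 6])]
scene [([448.3, 172.4], 741, [429, 152, 41, 35]), ([375.5, 222.2], 10, [374, 221, 4, 3]), ([248.8, 245.2], 14, [246, 244, 6, 4]), ([220.5, 270.6], 17, [218, 269, 6, 4]), ([279.1, 287.4], 21, [277, 286, 6, 4]), ([283.6, 297.8], 5, [283, 297, 2, 3]), ([337.4, 328.4], 20, [334, 326, 8, 5]), ([340.4, 343.8], 17, [339, 340, 3, 9])]
[([384.7, 273.5], 351, [374, 262, 22, 22])]
[[1.455609  1.4398974 1.4264338 1.4239228 1.4280742 1.4260578 1.4298781]
 [1.4583856 1.453545  1.4390576 1.4296567 1.4265808 1.4304311 1.4266778]
 [1.4517062 1.4564135 1.4491261 1.4331341 1.4261924 1.4267738 1.4271243]
 [1.4553638 1.4572029 1.456698  1.4420125 1.4264542 1.4241009 1.4260327]
 [1.4549755 1.4628677 1.4617976 1.4518267 1.4327588 1.4294637 1.4270979]
 [1.4492209 1.451858  1.4604994 1.450564  1.4395356 1.426849  1.4246302]
 [1.459164  1.4538919 1.4560744 1.4534259 1.4561353 1.4345411 1.4286264]]
[[1.3101383 1.3085972 1.3140371 1.3117384 1.3070979 1.3083303 1.3096863]
 [1.3068303 1.3118997 1.3117381 1.312518  1.3121704 1.3065195 1.3080432]
 [1.3089726 1.3119524 1.3107365 1.3129299 1.3106788 1.3143427 1.3105927]
 [1.3061777 1.3128506 1.3105856 1.3085172 1.3121462 1.3083155 1.3076681]
 [1.3087188 1.3084413 1.3105811 1.3086368 1.3038647 1.312301  1.3091357]
 [1.3080083 1.305592  1.3057872 1.3110482 1.3091903 1.3123885 1.3127213]
 [1.3121713 1.3105717 1.3111383 1.3116682 1.3099439 1.3039113 1.3150707]]
```

View pics/crop1.png

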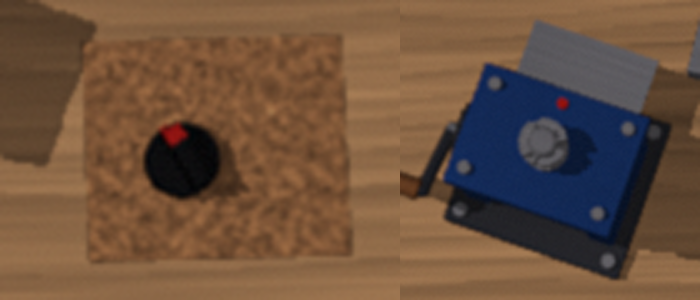

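The crop shows a black knob with a red pointer at the upper edge (381.6,264.6), on the cork. On the mill, the spindle is at about (277,227) and the red dot at (284.6,210.9).

Run:
```python
from h import *
t=robot.camera("top"); s=robot.camera("scene")
im=t["image"]
dot=onz(t,[(284.6,210.9)],0.15)[0]; print("dot top",dot,"tri",tri(t,(284.6,210.9),s,(375.5,222.2)))
# spindle: grey blob within blue top
hsv=cv2.cvtColor(im,cv2.COLOR_BGR2HSV)
g=((hsv[...,1]<60)&(hsv[...,2]>60)); b=[x for x in blobs(g,20) if 260<x[0][0]<295 and 210<x[0][1]<245]; print(b)
hs=cv2.cvtColor(s["image"],cv2.COLOR_BGR2HSV)
g=((hs[...,1]<60)&(hs[...,2]>60)); print([x for x in blobs(g,20) if 345<x[0][0]<385 and 190<x[0][1]<225])
for p in b: print(onz(t,[p[0]],0.19), onz(t,[p[0]],0.18))
kn=onz(t,[(384.5,272.7)],0.02)[0]; print("knob",kn, "ptr",onz(t,[(381.6,264.6)],0.027))
# blue top corner blob for mill yaw
bl=((hsv[...,0]>105)&(hsv[...,0]<125)&(hsv[...,1]>150)&(hsv[...,2]>60)).astype(np.uint8)
cs,_=cv2.findContours(bl,cv2.RETR_EXTERNAL,cv2.CHAIN_APPROX_NONE)
for c in cs:
    if cv2.contourArea(c)>500:
        r=cv2.minAreaRect(c)
        if 200<r[0][0]<340: print(r); P=onz(t,cv2.boxPoints(r),0.15); print(P.round(4), P[:,:2].mean(0))
```

```text
dot top [0.63791157 0.09577431 0.15      ] tri (array([0.63757149, 0.09554818, 0.1496323 ]), np.float64(0.0009528383175525688))
[([276.6, 226.9], 288, [268, 217, 19, 21])]
[([363.8, 207.5], 338, [354, 196, 20, 24])]
[[0.59320024 0.11136339 0.19      ]] [[0.59499762 0.1122376  0.18      ]]
knob [ 0.50049994 -0.14499631  0.02      ] ptr [[ 0.52042555 -0.13771078  0.027     ]]
((278.10003662109375, 229.7000274658203), (70.20255279541016, 49.963985443115234), 18.43494987487793)
[[0.5662 0.2078 0.15  ]
 [0.678  0.1705 0.15  ]
 [0.6213 0.015  0.15  ]
 [0.511  0.0536 0.15  ]] [0.59412685 0.11169476]
```

```bash
cat >> h.py <<'E'
def plan(pos,yaw):
    from scipy.spatial.transform import Rotation as Ro
    s=robot.get_state(); E=np.array(s["eef_rot"]);c,n=np.cos(yaw),np.sin(yaw)
    T=np.array([[c,n,0],[n,-c,0],[0,0,-1.]])
    print("tcp",np.round(s["tool_pos"],4),"yaw",round(float(np.arctan2(E[1,0],E[0,0])),4),"F",np.round(s["wrist_force"],2),"op",round(float(s["opening"]),4),"t",s["time_s"],"q",np.round(s["q"],3))
    print("travel cm",np.round(E.T@(np.array(pos)-s["tool_pos"])*100,2),"rot",np.round(Ro.from_matrix(E.T@T).as_rotvec(),4))
def proj(c,X):
    p=np.array(c["R"])@X+c["t"]; a=p[:2]/p[2]; a=a*(1+c["k1"]*(a@a)); return a*c["fx"]+[c["cx"],c["cy"]]
E
python3 - <<'E'
from h import *
c=robot.camera("wrist"); s=robot.get_state()
print(robot.pinch_z, np.array(s["eef_rot"]).T@(-np.array(c["R"]).T@c["t"]-s["tool_pos"]), proj(c,s["tool_pos"]),proj(c,s["tool_pos"]-np.array([0,0,.15])))
plan([0.50,-0.145,0.20],1.923)
E
```

```text
0.0187 [-0.00050238 -0.07840427 -0.142734  ] [317.61084405 316.35843142] [317.23787454 223.91143182]
tcp [0.1747 0.5477 0.2312] yaw 1.262 F [-0.38  1.12  0.11] op 0.0853 t 0.4 q [ 1.152  0.377  0.081  1.274 -0.     1.46 ]
travel cm [-56.11  52.04   3.13] rot [-1.00e-04  3.00e-04 -6.61e-01]
```

```bash
python3 -m jog '{"travel":[[-4,3.7,0],[-8,7.4,0],[-12,11,0],[-16,15,0],[-20,18.5,0]],"delta_rot":[[0,0,-0.1],[0,0,-0.2],[0,0,-0.3],[0,0,-0.35],[0,0,-0.4]]}' 1
python3 - <<'E'
from h import *
plan([0.50,-0.145,0.20],1.923)
E
```

```text
time_s: 1.02
tool_pos: [0.2909, 0.2995, 0.2314]
eef_rot: [[-0.093, 0.996, 0.001], [0.996, 0.093, 0.0], [0.0, 0.001, -1.0]]
wrist_force: [0.9, 0.5, 1.1]
opening: 0.0855
tcp [0.2909 0.2995 0.2314] yaw 1.6638 F [0.87 0.48 1.13] op 0.0855 t 1.025 q [ 0.648  0.059 -0.325  1.185 -0.     0.555]
travel cm [-46.2   16.68   3.15] rot [ 0.001  -0.     -0.2592]
```

```bash
python3 -m jog '{"travel":[[-4.5,1.7,0],[-9,3.3,0],[-13.5,5,0.5],[-18,6.5,0.5],[-22.5,8.2,1]],"delta_rot":[[0,0,-0.05],[0,0,-0.1],[0,0,-0.15],[0,0,-0.2],[0,0,-0.259]]}' 1
python3 - <<'E'
from h import *
plan([0.50,-0.145,0.20],1.923)
E
```

```text
time_s: 1.65
tool_pos: [0.3942, 0.0816, 0.222]
eef_rot: [[-0.346, 0.938, 0.003], [0.938, 0.346, 0.0], [-0.0, 0.003, -1.0]]
wrist_force: [1.3, 0.4, 0.0]
opening: 0.0852
tcp [0.3942 0.0816 0.222 ] yaw 1.9246 F [1.33 0.43 0.01] op 0.0852 t 1.65 q [ 0.046  0.032 -0.379  1.157  0.    -0.308]
travel cm [-24.92   2.06   2.21] rot [0.0025 0.0004 0.0016]
```

```bash
python3 -m jog '{"travel":[[-6,0.5,0.5],[-12,1,1],[-18,1.5,1.5],[-24.9,2.1,2.2],[-24.9,2.1,2.2]],"delta_rot":[[0,0,0],[0,0,0],[0,0,0],[0,0,0],[0.0025,0,0]]}' 1
python3 - <<'E'
from h import *
plan([0.50,-0.145,0.20],1.923)
c=robot.camera("wrist");im=c["image"];cv2.imwrite("pics/w1.png",im)
print(blobs(red(im),10))
d=im.max(2)<50
print([b for b in blobs(d,500)])
E
```

```text
time_s: 2.28
tool_pos: [0.5014, -0.1483, 0.1994]
eef_rot: [[-0.342, 0.94, 0.0], [0.94, 0.342, -0.001], [-0.001, 0.0, -1.0]]
wrist_force: [-1.7, 0.1, 0.6]
opening: 0.0855
tcp [ 0.5014 -0.1483  0.1994] yaw 1.9199 F [-1.72  0.08  0.58] op 0.0855 t 2.275 q [-4.080e-01  2.820e-01 -1.370e-01  1.151e+00 -1.000e-03 -7.570e-01]
travel cm [ 0.35 -0.02 -0.06] rot [ 0.      0.0013 -0.0031]
[([378.1, 34.7], 428, [367, 21, 23, 31]), ([543.8, 86.6], 366, [533, 75, 23, 24]), ([323.1, 250.8], 261, [313, 243, 21, 17]), ([210.7, 405.3], 145, [202, 398, 18, 15])]
[([318.8, 215.6], 3334, [287, 183, 65, 67]), ([354.1, 417.2], 58835, [0, 267, 640, 213])]
```

View pics/w1.png

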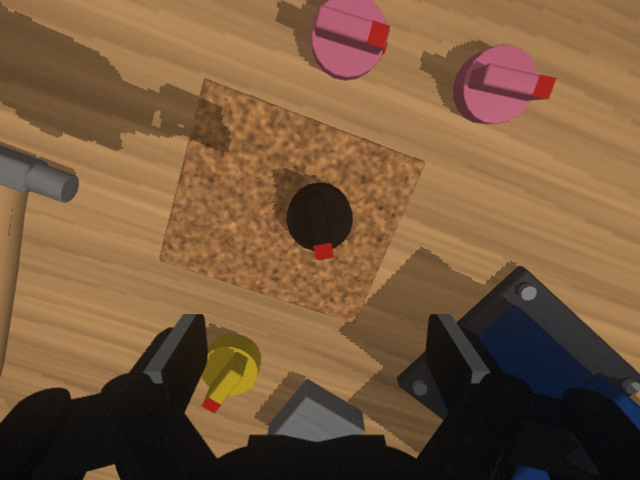

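The knob is at (319,216) with its red pointer at (323,251). I'll enhance the contrast to see the bar.

Run:
```python
from h import *
c=robot.camera("wrist");im=c["image"]
cr=im[170:270,270:370].astype(float); cr=np.clip(cr*5,0,255).astype(np.uint8)
cv2.imwrite("pics/w1c.png",cv2.resize(cr,(600,600),interpolation=cv2.INTER_NEAREST))
r=c["range_z"]; print((np.where(r[185:255:5,285:355:5]>0,r[185:255:5,285:355:5],0)*1000).astype(int))
```

```text
[[338 338 338 339 338 328 323 323 326 335 338 338 337 337]
 [338 340 341 324 315 315 313 314 313 315 323 339 340 338]
 [340 341 317 317 305 300 298 295 316 315 315 316 340 340]
 [343 324 316 316 287 287 286 285 318 317 317   0 321 343]
 [345 318 317 317 288 289 287 288 318 318 318 317 317 342]
 [344 318 318 319 319 289 289 288 319 319 319 319 319 345]
 [322 321 321 322 322 289 290 290 313 321 321 321 319 321]
 [323 321 323 323 322 293 291 292 294 323 322 322 320 322]
 [350 324 324 324 323 294 293 295 292 324 324 324 325 324]
 [351 325 324 324 324 295 296 293 294 325 325 325 324 351]
 [352 326 326 326 326 297 295 294 295 326 326 326 327 352]
 [352 354 328 327 327 327 296 297 296 326 327 329 355 354]
 [356 355 355 329 328 329 297 298 298 320 327 355 355 355]
 [356 356 356 357 357 331 299 299 298 300 357 357 356 358]]
```

View pics/w1c.png

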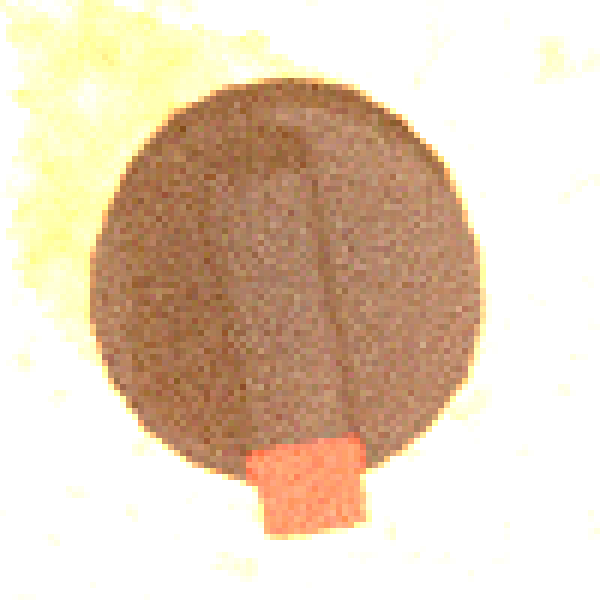

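```bash
cat >> h.py <<'E'
def cloud(c,box):
    x0,y0,x1,y1=box; v,u=np.mgrid[y0:y1,x0:x1]; uv=np.c_[u.ravel(),v.ravel()]
    o,d=ray(c,uv); r=c["range_z"][y0:y1,x0:x1].ravel(); P=o+d*r[:,None]; ok=r>0
    return P[ok],uv[ok],c["image"][y0:y1,x0:x1].reshape(-1,3)[ok]
E
python3 - <<'E'
from h import *
c=robot.camera("wrist")
P,uv,col=cloud(c,(270,170,370,270))
print("z hist",np.histogram(P[:,2],bins=np.arange(-0.01,0.07,0.005)))
b=P[P[:,2]>0.050]; print("bar z",np.median(b[:,2]))
r=cv2.minAreaRect((b[:,:2]*1000).astype(np.float32)); print(r)
m=b[:,:2].mean(0); w,v=np.linalg.eigh(np.cov((b[:,:2]-m).T)); print("mean",m,"dir",np.degrees(np.arctan2(v[1,1],v[0,1])))
k=P[(P[:,2]>0.022)&(P[:,2]<0.034)]; print("cap z",np.median(k[:,2])); print(cv2.minEnclosingCircle((k[:,:2]*1000).astype(np.float32)))
# circle from image outline at cap top height; red edge pixel
im=c["image"]; d=(im.max(2)<50); d[:170]=0;d[270:]=0;d[:,:270]=0;d[:,370:]=0
cs,_=cv2.findContours(d.astype(np.uint8),cv2.RETR_EXTERNAL,cv2.CHAIN_APPROX_NONE); q=max(cs,key=cv2.contourArea)[:,0]
q=q[q[:,1]<240]; X=onz(c,q,np.median(k[:,2]))[:,:2]
A=np.c_[2*X,np.ones(len(X))]; s=np.linalg.lstsq(A,(X**2).sum(1),rcond=None)[0]; print("circ",s[:2],np.sqrt(s[2]+s[0]**2+s[1]**2))
rp=np.argwhere(red(im)[170:270,270:370])[:,::-1]+[270,170]
Rr=P[red(col.reshape(-1,1,3))[:,0]]; print("red",np.median(Rr,0), onz(c,[rp.mean(0)],np.median(Rr[:,2])))
E
```

```text
z hist (array([   0,    0, 5435,  865,   44,   50,   44, 2009,  287,   25,   27,
         28,   31, 1081,   33]), array([-0.01 , -0.005,  0.   ,  0.005,  0.01 ,  0.015,  0.02 ,  0.025,
        0.03 ,  0.035,  0.04 ,  0.045,  0.05 ,  0.055,  0.06 ,  0.065]))
bar z 0.05860071349779339
((501.84625244140625, -146.47813415527344), (50.01546096801758, 14.14285659790039), 29.878511428833008)
mean [ 0.50061838 -0.14699291] dir -150.38353589844323
cap z 0.029158183954839156
((501.9872741699219, -146.50302124023438), 28.527721405029297)
circ [ 0.4995176  -0.14764847] 0.027618522601993618
red [ 0.51761189 -0.1375382   0.05887465] [[ 0.51768462 -0.13766312  0.05887465]]
```

Run:
```python
from h import *
plan([0.5014,-0.1468,0.033],2.092)
```

```text
tcp [ 0.4998 -0.1442  0.1999] yaw 1.9244 F [0.11 0.13 0.24] op 0.0854 t 2.425 q [-0.403  0.278 -0.141  1.152  0.    -0.757]
travel cm [-0.31  0.07 16.69] rot [-0.0005 -0.0008 -0.1676]
```

```bash
python3 -m jog '{"travel":[[-0.2,0,3.5],[-0.3,0.1,7],[-0.3,0.1,10],[-0.3,0.1,12.5],[-0.3,0.1,12.5]],"delta_rot":[[0,0,-0.05],[0,0,-0.1],[0,0,-0.168],[0,0,-0.168],[0,0,-0.168]]}' 0.6
python3 - <<'E'
from h import *
c=robot.camera("wrist");cv2.imwrite("pics/w2.png",c["image"])
P,uv,col=cloud(c,(180,150,460,420))
b=P[(P[:,2]>0.052)&(P[:,2]<0.064)&(np.linalg.norm(P[:,:2]-[0.5014,-0.1468],axis=1)<0.035)]; r=cv2.minAreaRect((b[:,:2]*1000).astype(np.float32)); print(len(b),np.median(b[:,2]),r)
plan([0.5014,-0.1468,0.033],2.092)
E
```

```text
time_s: 3.05
tool_pos: [0.4993, -0.144, 0.0737]
eef_rot: [[-0.5, 0.866, -0.005], [0.866, 0.5, 0.003], [0.005, -0.003, -1.0]]
wrist_force: [0.5, 0.6, 0.7]
opening: 0.0511
3051 0.05858406016640108 ((501.46917724609375, -146.5568389892578), (49.660743713378906, 14.037646293640137), 29.92498779296875)
tcp [ 0.5006 -0.1448  0.075 ] yaw 2.0944 F [0.01 1.09 0.62] op 0.0512 t 3.1 q [-0.404  0.375 -0.347  0.851  0.    -0.927]
travel cm [-0.22 -0.02  4.2 ] rot [-0.0014 -0.0025  0.0024]
```

View pics/w2.png

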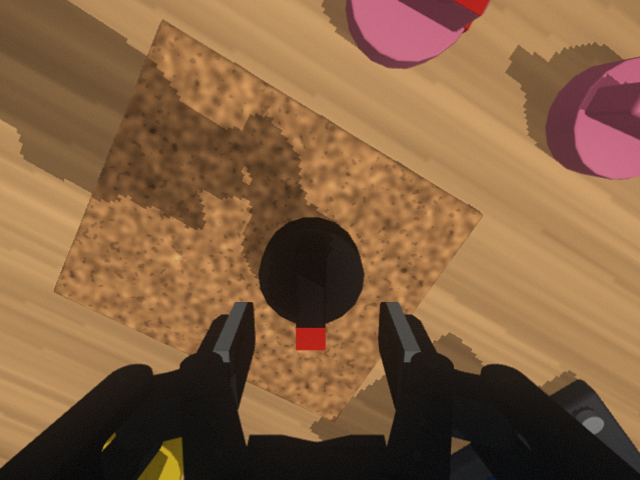

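The knob's bar (center 312,270) lies straight along tool y, between open fingers at (232,345) and (400,345). Its size and yaw repeat: 50 x 14 mm and 29.9°. I'll descend and grip.

```bash
python3 -m jog '{"travel":[[-0.2,0,1.5],[-0.2,0,3],[-0.2,0,4.2],[-0.2,0,4.2],[-0.2,0,4.2]],"delta_rot":[[0,0,0],[-0.001,-0.002,0.002],[-0.001,-0.002,0.002],[-0.001,-0.002,0.002],[-0.001,-0.002,0.002]]}' 0.6 60 && python3 -m jog '{"travel":[[0,0,0],[0,0,0],[0,0,0],[0,0,0],[0,0,0]],"delta_rot":[[0,0,0],[0,0,0],[0,0,0],[0,0,0],[0,0,0]]}' 0 60
```

```text
time_s: 3.72
tool_pos: [0.5019, -0.1467, 0.0334]
eef_rot: [[-0.498, 0.867, 0.0], [0.867, 0.498, -0.0], [-0.0, -0.0, -1.0]]
wrist_force: [0.2, -0.3, 0.3]
opening: 0.0507
time_s: 4.35
tool_pos: [0.5025, -0.1469, 0.0341]
eef_rot: [[-0.498, 0.867, 0.001], [0.867, 0.498, -0.001], [-0.001, 0.001, -1.0]]
wrist_force: [0.6, 0.1, 5.6]
opening: 0.013
```

```bash
python3 -m jog '{"travel":[[0,0,-2],[0,0,-6],[0,0,-11],[0,0,-17],[0,0,-22.5]],"delta_rot":[[0,0,0],[0,0,0],[0,0,0],[0,0,0],[0,0,0]]}' 0 60
python3 - <<'E'
from h import *
c=robot.camera("wrist");cv2.imwrite("pics/w3.png",c["image"])
plan([0.595,0.1105,0.26],1.236)
E
```

```text
time_s: 4.97
tool_pos: [0.5016, -0.1466, 0.2605]
eef_rot: [[-0.498, 0.867, 0.001], [0.867, 0.498, -0.0], [-0.001, 0.0, -1.0]]
wrist_force: [1.4, -1.3, -0.5]
opening: 0.0129
tcp [ 0.5045 -0.1478  0.2682] yaw 2.0925 F [ 1.84 -1.01  4.63] op 0.013 t 5.025 q [-0.406  0.258  0.008  1.309 -0.    -0.927]
travel cm [17.89 20.71  0.79] rot [0.0109 0.006  0.8565]
```

View pics/w3.png

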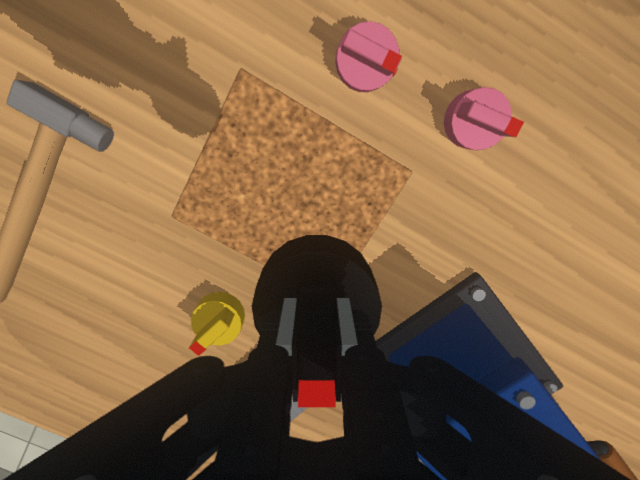

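```bash
python3 -m jog '{"travel":[[3.2,5,0.5],[6.4,10,0.5],[9.6,15,0.5],[11,20,0.5],[11,24,0.5]],"delta_rot":[[0,0,0.17],[0,0,0.34],[0,0,0.51],[0,0,0.68],[0,0,0.85]]}' 0 60
python3 - <<'E'
from h import *
plan([0.68,0.081,0.26],1.236)
E
```

```text
time_s: 5.65
tool_pos: [0.6583, 0.0697, 0.2627]
eef_rot: [[0.325, 0.946, 0.009], [0.946, -0.325, -0.005], [-0.001, 0.01, -1.0]]
wrist_force: [0.7, -0.3, -1.8]
opening: 0.0131
tcp [0.6583 0.0697 0.2627] yaw 1.2393 F [ 0.72 -0.26 -1.79] op 0.0131 t 5.65 q [ 0.012  0.563  0.454  1.453 -0.005  0.343]
travel cm [1.78 1.68 0.28] rot [0.0105 0.0013 0.0033]
```

```bash
python3 -m jog '{"travel":[[0.9,0.9,0.1],[1.8,1.7,0.2],[1.8,1.7,0.2],[1.8,1.7,0.2],[1.8,1.7,0.2]],"delta_rot":[[0,0,0],[0.01,0,0.003],[0.01,0,0.003],[0.01,0,0.003],[0.01,0,0.003]]}' 0 60
python3 - <<'E'
from h import *
plan([0.68,0.081,0.26],1.236)
c=robot.camera("wrist");cv2.imwrite("pics/w4.png",c["image"])
print(blobs(red(c["image"]),6))
E
```

```text
time_s: 6.28
tool_pos: [0.6798, 0.0808, 0.2611]
eef_rot: [[0.329, 0.944, 0.0], [0.944, -0.329, -0.002], [-0.001, 0.001, -1.0]]
wrist_force: [-0.5, 0.9, -1.2]
opening: 0.0128
tcp [0.6798 0.0808 0.2611] yaw 1.2359 F [-0.55  0.89 -1.2 ] op 0.0128 t 6.275 q [ 0.026  0.633  0.57   1.508 -0.002  0.361]
travel cm [0.03 0.02 0.11] rot [ 0.0005  0.0014 -0.0001]
[([315.4, 177.0], 178, [309, 170, 14, 15]), ([77.7, 305.4], 133, [70, 301, 16, 10]), ([316.3, 393.2], 986, [298, 380, 38, 27])]
```

View pics/w4.png

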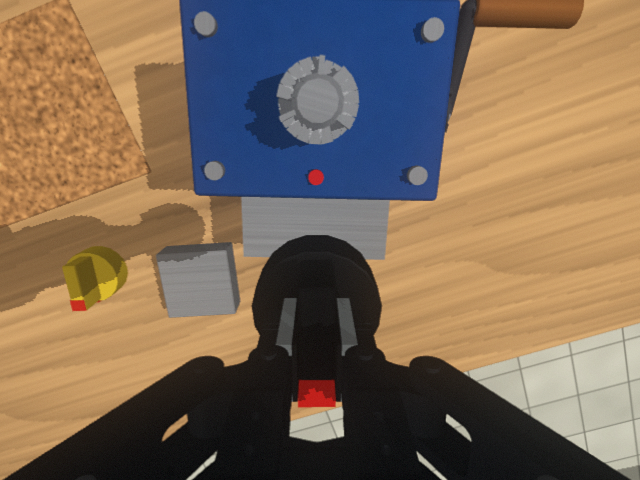

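The spindle shows at (320,101), nearly concentric rim and nose. The red dot is at (316,177), and the held knob's pointer is at (316,393).

Run:
```python
from h import *
c=robot.camera("wrist"); s=robot.get_state(); E=np.array(s["eef_rot"])
P,uv,col=cloud(c,(265,40,375,160))
print(np.histogram(P[:,2],bins=np.arange(.14,.2,.004)))
n=P[P[:,2]>0.190]; print("nose",len(n),np.median(n[:,2]),cv2.minEnclosingCircle((n[:,:2]*1000).astype(np.float32)))
def fit(X):
    A=np.c_[2*X,np.ones(len(X))]; q=np.linalg.lstsq(A,(X**2).sum(1),rcond=None)[0]; return q[:2],np.sqrt(q[2]+q[0]**2+q[1]**2)
r=P[(P[:,2]>0.181)&(P[:,2]<0.1885)]; h=cv2.convexHull((r[:,:2]*1000).astype(np.float32))[:,0]; print("rim",np.median(r[:,2]),cv2.minEnclosingCircle((r[:,:2]*1000).astype(np.float32)),fit(h))
# image-based rim outline: grey convex hull
hsv=cv2.cvtColor(c["image"],cv2.COLOR_BGR2HSV); g=(hsv[...,1]<60)&(hsv[...,2]>50); g[:40]=0; g[160:]=0; g[:,:260]=0; g[:,380:]=0
cs,_=cv2.findContours(g.astype(np.uint8),cv2.RETR_EXTERNAL,cv2.CHAIN_APPROX_NONE); q=max(cs,key=cv2.contourArea); q=cv2.convexHull(q)[:,0]; print("img rim",fit(onz(c,q,0.186)[:,:2]))
d=onz(c,[(315.4,177.0)],0.15)[0]; D,_,cc=cloud(c,(311,172,320,182)); print("dot",d,np.median(D,0))
# corner edge yaw
# held knob
K,_,_=cloud(c,(230,220,400,420)); L=(K-s["tool_pos"])@E
print(np.histogram(L[:,2],bins=np.arange(-.04,.06,.005)))
k=L[(L[:,2]>-0.002)&(L[:,2]<0.012)]; k=k[np.abs(k[:,0])<0.04]; print(np.median(k[:,2]),len(k),fit(cv2.convexHull((k[:,:2]*1000).astype(np.float32))[:,0]))
im=c["image"];dk=(im.max(2)<50);dk[:230]=0;dk[300:]=0;dk[:,:245]=0;dk[:,390:]=0
cs,_=cv2.findContours(dk.astype(np.uint8),cv2.RETR_EXTERNAL,cv2.CHAIN_APPROX_NONE);q=max(cs,key=cv2.contourArea)[:,0];q=q[(q[:,1]<296)]
X=(onz(c,q,s["tool_pos"][2]-0.0045)-s["tool_pos"])@E; print("img cap (tool frame)",fit(X[:,:2]))
rp=np.argwhere(red(im)); rp=rp[rp[:,0]>370][:,::-1]; X=(onz(c,[rp.mean(0)],s["tool_pos"][2]+0.026)-s["tool_pos"])@E; print("red in tool",X)
```

```text
(array([   0,    4, 7554,   46,    0,    0,    0,    0,    3,  541,   21,
       2420,  815, 1761]), array([0.14 , 0.144, 0.148, 0.152, 0.156, 0.16 , 0.164, 0.168, 0.172,
       0.176, 0.18 , 0.184, 0.188, 0.192, 0.196]))
nose 2496 0.192762366189129 ((596.7133178710938, 109.64045715332031), 21.96207046508789)
rim 0.1862351513068076 ((596.7576293945312, 109.55743408203125), 22.155622482299805) (array([596.76151787, 109.49782819]), np.float64(21.94011005527212))
img rim (array([0.59653213, 0.10937407]), np.float64(0.022065344506835602))
dot [0.63923872 0.09344735 0.15      ] [0.63837787 0.09337749 0.15327685]
(array([1038,  530, 1608, 4155,  636,  578,  439,  194, 2407, 2359,  371,
        349,  301,  205,    0,    0,    0,    0,    0]), array([-4.00000000e-02, -3.50000000e-02, -3.00000000e-02, -2.50000000e-02,
       -2.00000000e-02, -1.50000000e-02, -1.00000000e-02, -5.00000000e-03,
       -2.08166817e-17,  5.00000000e-03,  1.00000000e-02,  1.50000000e-02,
        2.00000000e-02,  2.50000000e-02,  3.00000000e-02,  3.50000000e-02,
        4.00000000e-02,  4.50000000e-02,  5.00000000e-02,  5.50000000e-02]))
0.005012035227867279 4986 (array([-0.46085009, -0.01751672]), np.float64(28.06069416959533))
img cap (tool frame) (array([-0.00063992, -0.00926878]), np.float64(0.024887667890382076))
red in tool [[-0.00050935  0.01747675 -0.02598487]]
```

Run:
```python
from h import *
plan([0.5967,0.110,0.238],1.214)
```

```text
tcp [0.6799 0.0808 0.2612] yaw 1.2359 F [ 0.67 -0.25 -0.74] op 0.013 t 6.375 q [ 2.600e-02  6.330e-01  5.710e-01  1.508e+00 -1.000e-03  3.610e-01]
travel cm [ 0.02 -8.82  2.32] rot [0.0008 0.0012 0.0219]
```

```bash
python3 -m jog '{"travel":[[0,-3,0],[0,-6,0],[0,-8.8,1],[0,-8.8,2.3],[0,-8.8,2.3]],"delta_rot":[[0,0,0],[0,0,0.01],[0,0,0.022],[0,0,0.022],[0,0,0.022]]}' 0 60
python3 - <<'E'
from h import *
plan([0.5967,0.110,0.222],1.214)
print(robot.get_state()["moment"])
s=robot.camera("scene");im=s["image"];cv2.imwrite("pics/s5.png",cv2.resize(im[120:270,290:450],(640,600),interpolation=cv2.INTER_CUBIC))
t=robot.camera("top");r=[b for b in blobs(red(t["image"]),4) if 240<b[0][0]<330 and 190<b[0][1]<250]; print(r)
E
```

```text
time_s: 7.0
tool_pos: [0.5963, 0.1095, 0.2373]
eef_rot: [[0.349, 0.937, -0.001], [0.937, -0.349, -0.002], [-0.002, -0.0, -1.0]]
wrist_force: [-0.2, -0.4, -1.1]
opening: 0.013
tcp [0.5963 0.1095 0.2373] yaw 1.2139 F [-0.17 -0.38 -1.11] op 0.013 t 7.0 q [ 0.078  0.444  0.197  1.325 -0.002  0.435]
travel cm [0.07 0.02 1.53] rot [-0.0004  0.0021 -0.0001]
[0.02346387 0.06187296 0.00993174]
[]
```

View pics/s5.png

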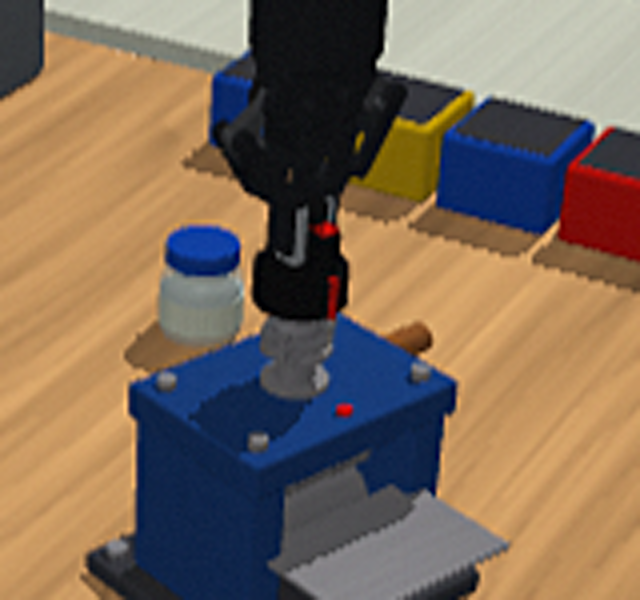

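The knob is above the spindle at (300,290), with its red pointer (333,295) on the dot's side (345,410). Lowering.

```bash
python3 -m jog '{"travel":[[0.05,0,0.5],[0.05,0,1.0],[0.05,0,1.4],[0.05,0,1.7],[0.05,0,1.7]],"delta_rot":[[0,0,0],[0,0.002,0],[0,0.002,0],[0,0.002,0],[0,0.002,0]]}' 0 60
python3 -c "
from h import *
plan([0.5967,0.110,0.2135],1.214);print(robot.get_state()['moment'])"
```

```text
time_s: 7.72
tool_pos: [0.5974, 0.1098, 0.2209]
eef_rot: [[0.35, 0.937, 0.001], [0.937, -0.35, 0.0], [0.001, 0.001, -1.0]]
wrist_force: [0.4, -0.3, -0.6]
opening: 0.0127
tcp [0.5974 0.1098 0.2209] yaw 1.2134 F [ 0.38 -0.34 -0.56] op 0.0127 t 7.725 q [0.077 0.447 0.16  1.283 0.    0.435]
travel cm [-0.   -0.07  0.74] rot [ 0.0006 -0.0006 -0.0006]
[0.00740675 0.01173336 0.0383858 ]
```

```bash
python3 -m jog '{"travel":[[0,-0.05,0.2],[0,-0.05,0.4],[0,-0.05,0.6],[0,-0.05,0.7],[0,-0.05,0.7]],"delta_rot":[[0,0,0],[0,0,0],[0,0,0],[0,0,0],[0,0,0]]}' 0 60
python3 -c "
from h import *
plan([0.5967,0.110,0.2115],1.214);print(robot.get_state()['moment'])"
```

```text
time_s: 8.35
tool_pos: [0.597, 0.11, 0.2145]
eef_rot: [[0.35, 0.937, 0.002], [0.937, -0.35, 0.0], [0.001, 0.001, -1.0]]
wrist_force: [-2.1, 0.5, 3.4]
opening: 0.0127
tcp [0.597  0.11   0.2145] yaw 1.2135 F [-2.09  0.55  3.36] op 0.0127 t 8.35 q [0.078 0.447 0.143 1.265 0.    0.435]
travel cm [-0.01 -0.03  0.3 ] rot [ 0.0013 -0.0009 -0.0005]
[-0.01579998  0.41893462  0.00617738]
```

```bash
python3 -m jog '{"travel":[[0,0,0.1],[0,0,0.2],[0,0,0.3],[0,0,0.35],[0,0,0.35]],"delta_rot":[[0,0,0],[0,0,0],[0,0,0],[0,0,0],[0,0,0]]}' 0 60
python3 -c "
from h import *
plan([0.5967,0.110,0.2115],1.214);print(robot.get_state()['moment'])"
```

```text
time_s: 8.98
tool_pos: [0.597, 0.11, 0.2111]
eef_rot: [[0.35, 0.937, 0.002], [0.937, -0.35, 0.0], [0.001, 0.001, -1.0]]
wrist_force: [-2.5, 0.9, 5.4]
opening: 0.0127
tcp [0.597  0.11   0.2111] yaw 1.2135 F [-2.48  0.87  5.38] op 0.0127 t 8.975 q [0.078 0.448 0.136 1.257 0.    0.435]
travel cm [-0.01 -0.03 -0.04] rot [ 0.0015 -0.001  -0.0005]
[-0.06571723  0.48483528 -0.0019153 ]
```

```bash
python3 -m jog '{"travel":[[0,0,0],[0,0,0],[0,-0.02,0],[0,-0.02,0],[0,-0.02,0]],"delta_rot":[[0,0,-0.04],[0,0,-0.08],[0,0,-0.12],[0,0,-0.15],[0,0,-0.15]]}' 0 60
python3 -c "
from h import *
plan([0.597,0.110,0.211],1.214);print(robot.get_state()['moment'])"
```

```text
time_s: 9.6
tool_pos: [0.5976, 0.1103, 0.2116]
eef_rot: [[0.206, 0.979, 0.004], [0.979, -0.206, 0.001], [0.002, 0.003, -1.0]]
wrist_force: [-0.6, 1.4, 4.9]
opening: 0.0126
tcp [0.5976 0.1103 0.2116] yaw 1.3637 F [-0.64  1.4   4.86] op 0.0126 t 9.6 q [7.800e-02 4.470e-01 1.360e-01 1.256e+00 1.000e-03 2.850e-01]
travel cm [-0.04 -0.06  0.06] rot [ 0.0031 -0.0019  0.1497]
[ 0.07286111  0.1806089  -0.05714981]
```

```bash
python3 -m jog '{"travel":[[0,0,0.05],[0,-0.03,0.05],[0,-0.03,0.05],[0,-0.03,0.05],[0,-0.03,0.05]],"delta_rot":[[0.003,0,-0.03],[0.003,0,-0.06],[0.003,0,-0.1],[0.003,0,-0.1],[0.003,0,-0.1]]}' 0 60
python3 -c "
from h import *
plan([0.597,0.110,0.211],1.214);print(robot.get_state()['moment'])"
```

```text
time_s: 10.22
tool_pos: [0.5979, 0.1105, 0.2115]
eef_rot: [[0.107, 0.994, 0.002], [0.994, -0.107, 0.002], [0.002, 0.002, -1.0]]
wrist_force: [-1.2, 0.8, 5.2]
opening: 0.0129
tcp [0.5979 0.1105 0.2115] yaw 1.4637 F [-1.24  0.79  5.24] op 0.0129 t 10.225 q [0.078 0.449 0.139 1.258 0.002 0.185]
travel cm [-0.06 -0.08  0.05] rot [ 0.0015 -0.0022  0.2497]
[0.07025164 0.30804093 0.01780202]
```

```bash
python3 -m jog '{"travel":[[0,0,0.02],[0,-0.03,0.02],[0,-0.03,0.02],[0,-0.03,0.02],[0,-0.03,0.02]],"delta_rot":[[0.001,0,-0.03],[0.001,0,-0.06],[0.001,0,-0.1],[0.001,0,-0.1],[0.001,0,-0.1]]}' 0 60
python3 -c "
from h import *
plan([0.597,0.110,0.211],1.214);print(robot.get_state()['moment'])"
```

```text
time_s: 10.85
tool_pos: [0.5979, 0.1107, 0.2116]
eef_rot: [[0.007, 1.0, 0.002], [1.0, -0.007, 0.002], [0.002, 0.002, -1.0]]
wrist_force: [-1.4, 0.6, 5.5]
opening: 0.013
tcp [0.5979 0.1107 0.2116] yaw 1.5639 F [-1.4   0.56  5.55] op 0.013 t 10.85 q [0.078 0.45  0.14  1.259 0.002 0.085]
travel cm [-0.07 -0.09  0.06] rot [ 0.0014 -0.0025  0.3499]
[ 0.05459206  0.37430194 -0.00217131]
```

```bash
python3 -m jog '{"travel":[[0,-0.02,0.04],[0,-0.03,0.04],[0,-0.03,0.04],[0,-0.03,0.04],[0,-0.03,0.04]],"delta_rot":[[0.001,-0.002,-0.03],[0.001,-0.002,-0.06],[0.001,-0.002,-0.09],[0.001,-0.002,-0.09],[0.001,-0.002,-0.09]]}' 0 60
python3 -c "
from h import *
plan([0.597,0.110,0.211],1.214);print(robot.get_state()['moment'])"
```

```text
time_s: 11.48
tool_pos: [0.5981, 0.1109, 0.2115]
eef_rot: [[-0.083, 0.997, 0.002], [0.997, 0.083, 0.001], [0.001, 0.002, -1.0]]
wrist_force: [-1.0, -0.6, 6.0]
opening: 0.0129
tcp [0.5981 0.1109 0.2115] yaw 1.6538 F [-0.96 -0.6   6.  ] op 0.0129 t 11.475 q [ 7.900e-02  4.500e-01  1.400e-01  1.259e+00  1.000e-03 -4.000e-03]
travel cm [-0.08 -0.12  0.05] rot [ 0.002  -0.001   0.4398]
[ 0.07460068  0.28460382 -0.03570357]
```

```bash
python3 -m jog '{"travel":[[-0.04,-0.05,0.04],[-0.04,-0.07,0.04],[-0.04,-0.07,0.04],[-0.04,-0.07,0.04],[-0.04,-0.07,0.04]],"delta_rot":[[0.001,0,-0.03],[0.001,0,-0.06],[0.001,0,-0.09],[0.001,0,-0.09],[0.001,0,-0.09]]}' 0 60
python3 -c "
from h import *
plan([0.597,0.110,0.211],1.214);print(robot.get_state()['moment'])"
```

```text
time_s: 12.1
tool_pos: [0.5979, 0.111, 0.2115]
eef_rot: [[-0.172, 0.985, 0.002], [0.985, 0.172, 0.002], [0.001, 0.003, -1.0]]
wrist_force: [-0.8, 0.8, 5.2]
opening: 0.013
tcp [0.5979 0.111  0.2115] yaw 1.7439 F [-0.79  0.81  5.22] op 0.013 t 12.1 q [ 0.078  0.449  0.139  1.258  0.002 -0.095]
travel cm [-0.08 -0.11  0.05] rot [ 0.0022 -0.0019  0.5299]
[0.28205446 0.34868212 0.00610697]
```

```bash
python3 -m jog '{"travel":[[0,-0.02,0.03],[0,-0.03,0.03],[0,-0.03,0.03],[0,-0.03,0.03],[0,-0.03,0.03]],"delta_rot":[[0.001,0,-0.03],[0.001,0,-0.06],[0.001,0,-0.09],[0.001,0,-0.09],[0.001,0,-0.09]]}' 0 60
python3 -c "
from h import *
plan([0.597,0.110,0.211],1.214);print(robot.get_state()['moment'])"
```

```text
time_s: 12.72
tool_pos: [0.597, 0.1107, 0.2099]
eef_rot: [[-0.26, 0.966, -0.001], [0.966, 0.26, 0.001], [0.001, -0.001, -1.0]]
wrist_force: [-2.5, -1.1, -2.0]
opening: 0.0131
tcp [0.597  0.1107 0.2099] yaw 1.8334 F [-2.46 -1.12 -1.96] op 0.0131 t 12.725 q [ 7.800e-02  4.510e-01  1.370e-01  1.258e+00  1.000e-03 -1.840e-01]
travel cm [-0.06 -0.02 -0.11] rot [-0.0009 -0.0009  0.6194]
[-0.23124858  0.34202271  0.00048893]
```

Fz fell from +5.2 to -2.0 N, so it clicked at about 0.6 rad. I'll follow it down without turning.

```bash
python3 -m jog '{"travel":[[0,0,0.1],[0,0,0.2],[0,0,0.3],[0,0,0.4],[0,0,0.4]],"delta_rot":[[0,0,0],[0,0,0],[0,0,0],[0,0,0],[0,0,0]]}' 0 60
python3 -c "
from h import *
plan([0.597,0.110,0.205],1.214);print(robot.get_state()['moment'])"
```

```text
time_s: 13.35
tool_pos: [0.5973, 0.1108, 0.2065]
eef_rot: [[-0.26, 0.966, 0.0], [0.966, 0.26, 0.001], [0.001, 0.001, -1.0]]
wrist_force: [-0.9, 0.2, 3.3]
opening: 0.013
tcp [0.5973 0.1108 0.2065] yaw 1.8334 F [-0.88  0.21  3.28] op 0.013 t 13.35 q [ 7.800e-02  4.510e-01  1.290e-01  1.248e+00  1.000e-03 -1.840e-01]
travel cm [-0.07 -0.05  0.15] rot [ 2.000e-04 -1.200e-03  6.194e-01]
[-0.00975753  0.26810149 -0.01492202]
```

```bash
python3 -m jog '{"travel":[[0,0,0.15],[0,0,0.2],[0,0,0.22],[-0.03,0,0.25],[-0.03,0,0.25]],"delta_rot":[[0,0,0],[0,0,0.07],[0,0,0.14],[0,0,0.2],[0,0,0.2]]}' 0 60
python3 -c "
from h import *
plan([0.597,0.110,0.205],1.214);print(robot.get_state()['moment'])"
```

```text
time_s: 13.98
tool_pos: [0.5975, 0.1101, 0.2043]
eef_rot: [[-0.063, 0.998, 0.001], [0.998, 0.063, 0.0], [0.0, 0.001, -1.0]]
wrist_force: [-1.3, -1.2, 4.9]
opening: 0.0129
tcp [0.5975 0.1101 0.2043] yaw 1.6338 F [-1.34 -1.23  4.89] op 0.0129 t 13.975 q [0.078 0.452 0.124 1.242 0.    0.015]
travel cm [-0.01 -0.05 -0.07] rot [ 0.0007 -0.0005  0.4198]
[-0.36647738  0.36247695  0.01565375]
```

```bash
python3 -m jog '{"travel":[[0,0,0.03],[0,0,0.05],[0,0,0.08],[0,0,0.11],[0,0,0.11]],"delta_rot":[[0,0,0.08],[0,0,0.16],[0,0,0.24],[0,0,0.3],[0,0,0.3]]}' 0 60
python3 -c "
from h import *
plan([0.597,0.110,0.205],1.214);print(robot.get_state()['moment'])"
```

```text
time_s: 14.6
tool_pos: [0.5973, 0.1097, 0.2032]
eef_rot: [[0.234, 0.972, 0.0], [0.972, -0.234, -0.0], [-0.0, 0.001, -1.0]]
wrist_force: [-2.2, -2.2, 4.5]
opening: 0.0127
tcp [0.5973 0.1097 0.2032] yaw 1.335 F [-2.16 -2.17  4.53] op 0.0127 t 14.6 q [ 0.077  0.452  0.122  1.24  -0.     0.313]
travel cm [ 0.02 -0.04 -0.18] rot [0.0006 0.0002 0.121 ]
[-0.47532341  0.5803206  -0.04456723]
```

```bash
python3 -m jog '{"travel":[[0,0,0.03],[0,0,0.05],[0,0,0.06],[0,0,0.07],[0,0,0.07]],"delta_rot":[[0,0,0.06],[0,0,0.12],[0,0,0.16],[0,0,0.2],[0,0,0.2]]}' 0 60
python3 -c "
from h import *
plan([0.597,0.110,0.205],1.214);print(robot.get_state()['moment'])"
```

```text
time_s: 15.22
tool_pos: [0.5973, 0.1098, 0.2026]
eef_rot: [[0.421, 0.907, 0.001], [0.907, -0.421, -0.0], [-0.0, 0.001, -1.0]]
wrist_force: [-2.0, -1.7, 5.4]
opening: 0.0129
tcp [0.5973 0.1098 0.2026] yaw 1.1367 F [-1.95 -1.7   5.44] op 0.0129 t 15.225 q [ 0.078  0.452  0.12   1.238 -0.     0.512]
travel cm [ 0.   -0.04 -0.24] rot [ 0.0007  0.0001 -0.0773]
[-0.25077251  0.51093355  0.04100902]
```

```bash
python3 -m jog '{"travel":[[0,0,0.01],[0,0,0.02],[0,0,0.03],[0,0,0.04],[0,0,0.04]],"delta_rot":[[0,0,0.04],[0,0,0.08],[0,0,0.12],[0,0,0.14],[0,0,0.14]]}' 0 60
python3 -c "
from h import *
plan([0.597,0.110,0.205],1.214);print(robot.get_state()['moment'])"
```

```text
time_s: 15.85
tool_pos: [0.5973, 0.1098, 0.2022]
eef_rot: [[0.542, 0.84, 0.001], [0.84, -0.542, -0.0], [0.0, 0.001, -1.0]]
wrist_force: [-1.6, -1.6, 5.4]
opening: 0.0132
tcp [0.5973 0.1098 0.2022] yaw 0.9975 F [-1.61 -1.65  5.44] op 0.0132 t 15.85 q [ 0.078  0.452  0.119  1.237 -0.     0.651]
travel cm [ 0.   -0.04 -0.28] rot [ 0.0007  0.     -0.2165]
[-0.33497508  0.53480733 -0.00833487]
```

```bash
python3 -m jog '{"travel":[[0,0,0.01],[0,0,0.02],[0,0,0.02],[0,0,0.02],[0,0,0.02]],"delta_rot":[[0,0,0.02],[0,0,0.04],[0,0,0.06],[0,0,0.07],[0,0,0.07]]}' 0 60
python3 -c "
from h import *
plan([0.597,0.110,0.205],1.214);print(robot.get_state()['moment'])"
```

```text
time_s: 16.48
tool_pos: [0.5975, 0.1098, 0.2021]
eef_rot: [[0.6, 0.8, 0.001], [0.8, -0.6, -0.0], [0.0, 0.001, -1.0]]
wrist_force: [-1.1, -0.3, 4.2]
opening: 0.0128
tcp [0.5975 0.1098 0.2021] yaw 0.9274 F [-1.06 -0.26  4.17] op 0.0128 t 16.475 q [ 0.078  0.452  0.119  1.237 -0.     0.721]
travel cm [-0.01 -0.05 -0.29] rot [ 8.000e-04 -2.000e-04 -2.866e-01]
[-0.17751879  0.42306047  0.06896352]
```

```bash
python3 -m jog '{"travel":[[0,0,0.02],[0,0,0.04],[0,0,0.05],[0,0,0.05],[0,0,0.05]],"delta_rot":[[0,0,0.02],[0,0,0.04],[0,0,0.05],[0,0,0.05],[0,0,0.05]]}' 0 60
python3 -c "
from h import *
plan([0.597,0.110,0.205],1.214);print(robot.get_state()['moment'])"
```

```text
time_s: 17.1
tool_pos: [0.5974, 0.1098, 0.2016]
eef_rot: [[0.639, 0.769, 0.001], [0.769, -0.639, -0.0], [0.0, 0.001, -1.0]]
wrist_force: [-1.6, -0.7, 5.5]
opening: 0.0129
tcp [0.5974 0.1098 0.2016] yaw 0.8774 F [-1.55 -0.72  5.48] op 0.0129 t 17.1 q [ 0.078  0.452  0.118  1.236 -0.     0.771]
travel cm [-0.01 -0.04 -0.34] rot [ 9.000e-04 -3.000e-04 -3.366e-01]
[-0.27910056  0.47083515  0.02204507]
```

```bash
python3 -m jog '{"travel":[[0,0,0.02],[0,0,0.02],[0,0,0.02],[0,0,0.02],[0,0,0.02]],"delta_rot":[[0,0,0.02],[0,0,0.04],[0,0,0.05],[0,0,0.05],[0,0,0.05]]}' 0 60
python3 -c "
from h import *
plan([0.597,0.110,0.205],1.214);print(robot.get_state()['moment'])"
```

```text
time_s: 17.73
tool_pos: [0.5974, 0.1098, 0.2014]
eef_rot: [[0.677, 0.736, 0.001], [0.736, -0.677, -0.0], [0.0, 0.001, -1.0]]
wrist_force: [-2.0, -1.8, 4.3]
opening: 0.0131
tcp [0.5974 0.1098 0.2014] yaw 0.8274 F [-2.05 -1.75  4.26] op 0.0131 t 17.725 q [ 0.078  0.452  0.118  1.235 -0.     0.821]
travel cm [-0.01 -0.04 -0.36] rot [ 7.000e-04 -1.000e-04 -3.866e-01]
[-0.3484413   0.47140237  0.00784947]
```

```bash
python3 -m jog '{"travel":[[0,0,0.02],[0,0,0.02],[0,0,0.02],[0,0,0.02],[0,0,0.02]],"delta_rot":[[0,0,0.02],[0,0,0.04],[0,0,0.06],[0,0,0.06],[0,0,0.06]]}' 0 60
python3 -c "
from h import *
plan([0.597,0.110,0.205],1.214);print(robot.get_state()['moment'])"
```

```text
time_s: 18.35
tool_pos: [0.5973, 0.1099, 0.2011]
eef_rot: [[0.72, 0.694, 0.001], [0.694, -0.72, 0.0], [0.0, 0.0, -1.0]]
wrist_force: [-2.0, -1.4, 6.0]
opening: 0.0126
tcp [0.5973 0.1099 0.2011] yaw 0.7675 F [-1.95 -1.42  6.04] op 0.0126 t 18.35 q [ 0.078  0.452  0.117  1.235 -0.     0.881]
travel cm [-0.02 -0.03 -0.39] rot [ 4.000e-04 -3.000e-04 -4.465e-01]
[-0.14554617  0.51648317  0.02014365]
```

Run:
```python
from h import *
c=robot.camera("wrist");cv2.imwrite("pics/w6.png",c["image"])
```

```text
(no output)
```

View pics/w6.png

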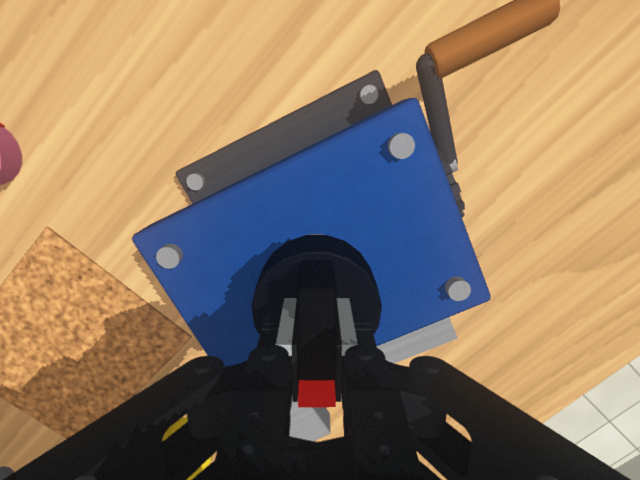

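The knob is still square in the jaws, pointer at (316,393), so it has turned with the gripper. I continue in small steps.

```bash
python3 -m jog '{"travel":[[0,0,0],[0,0,0],[0,0,0],[0,0,0],[0,0,0]],"delta_rot":[[0,0,0.02],[0,0,0.04],[0,0,0.05],[0,0,0.05],[0,0,0.05]]}' 0 60
python3 -c "
from h import *
plan([0.597,0.110,0.205],1.214);print(robot.get_state()['moment'])"
```

```text
time_s: 19.02
tool_pos: [0.5969, 0.1101, 0.201]
eef_rot: [[0.753, 0.658, -0.0], [0.658, -0.753, 0.0], [0.0, -0.001, -1.0]]
wrist_force: [-4.3, 0.1, 4.3]
opening: 0.013
tcp [0.5969 0.1101 0.201 ] yaw 0.7176 F [-4.26  0.12  4.26] op 0.013 t 19.025 q [0.078 0.452 0.117 1.235 0.    0.931]
travel cm [ 0.    0.02 -0.4 ] rot [-5.000e-04 -1.000e-04 -4.964e-01]
[0.13568527 1.04860295 0.05933992]
```

```bash
python3 -m jog '{"travel":[[0,0,0],[0,0,0],[0,0,0.01],[0,0,0.01],[0,0,0.01]],"delta_rot":[[0,0,0.02],[0,0,0.04],[0,0,0.05],[0,0,0.05],[0,0,0.05]]}' 0 60
python3 -c "
from h import *
plan([0.597,0.110,0.205],1.214);print(robot.get_state()['moment'])"
```

```text
time_s: 19.65
tool_pos: [0.5966, 0.1102, 0.2007]
eef_rot: [[0.785, 0.619, -0.001], [0.619, -0.785, 0.0], [-0.0, -0.001, -1.0]]
wrist_force: [-4.9, 0.3, 5.1]
opening: 0.0127
tcp [0.5966 0.1102 0.2007] yaw 0.6679 F [-4.94  0.34  5.09] op 0.0127 t 19.65 q [7.800e-02 4.530e-01 1.160e-01 1.235e+00 1.000e-03 9.810e-01]
travel cm [ 0.02  0.04 -0.43] rot [-1.100e-03  2.000e-04 -5.461e-01]
[0.14840991 1.1253662  0.33373074]
```

```bash
python3 -m jog '{"travel":[[0,0,0],[0,0,0],[0,0,0],[0,0,0],[0,0,0]],"delta_rot":[[0,0,0.005],[0,0,0.01],[0,0,0.015],[0,0,0.02],[0,0,0.02]]}' 0 60
python3 -c "
from h import *
plan([0.597,0.110,0.205],1.214);print(robot.get_state()['moment'])"
```

```text
time_s: 20.27
tool_pos: [0.5966, 0.1102, 0.2008]
eef_rot: [[0.797, 0.604, -0.001], [0.604, -0.797, 0.0], [-0.001, -0.001, -1.0]]
wrist_force: [-4.3, -0.3, 4.5]
opening: 0.0127
tcp [0.5966 0.1102 0.2008] yaw 0.648 F [-4.31 -0.28  4.48] op 0.0127 t 20.275 q [0.078 0.452 0.116 1.235 0.    1.001]
travel cm [ 0.02  0.04 -0.42] rot [-1.10e-03  3.00e-04 -5.66e-01]
[0.10350169 1.06938148 0.61341073]
```

Turning now raises the moment steadily (Mz 0.06 → 0.33 → 0.61 N·m), about 1.1 rad past the click, so this is the home stop. I stop turning, let go and rise.

```bash
python3 -m jog '{"travel":[[0,0,0],[0,0,0],[0,0,0],[0,0,0],[0,0,0]],"delta_rot":[[0,0,0],[0,0,0],[0,0,0],[0,0,0],[0,0,0]]}' 0.5 60 && python3 -m jog '{"travel":[[0,0,-2],[0,0,-5],[0,0,-9],[0,0,-12],[0,0,-12]],"delta_rot":[[0,0,0],[0,0,0],[0,0,0],[0,0,0],[0,0,0]]}' 0.5
python3 - <<'E'
from h import *
plan([0.68,0.07,0.32],1.214)
c=robot.camera("wrist");cv2.imwrite("pics/w7.png",c["image"])
P,uv,col=cloud(c,(200,120,440,430)); ok=np.linalg.norm(P[:,:2]-[0.5967,0.1097],axis=1)<0.032;P=P[ok]
print(np.histogram(P[:,2],bins=np.arange(.14,.25,.005)))
b=P[(P[:,2]>0.22)&(P[:,2]<0.24)]; print("bar",np.median(b[:,2]),cv2.minAreaRect((b[:,:2]*1000).astype(np.float32)))
k=P[(P[:,2]>0.19)&(P[:,2]<0.21)]; print("cap",np.median(k[:,2]),cv2.minEnclosingCircle((k[:,:2]*1000).astype(np.float32)))
E
```

```text
time_s: 20.9
tool_pos: [0.5967, 0.1102, 0.2007]
eef_rot: [[0.797, 0.603, -0.001], [0.603, -0.797, 0.0], [-0.0, -0.001, -1.0]]
wrist_force: [0.0, 0.1, 0.8]
opening: 0.0428
time_s: 21.52
tool_pos: [0.5983, 0.1103, 0.3235]
eef_rot: [[0.797, 0.603, 0.005], [0.603, -0.797, 0.001], [0.004, 0.002, -1.0]]
wrist_force: [0.6, -0.5, 0.0]
opening: 0.043
tcp [0.5983 0.1103 0.3235] yaw 0.6478 F [ 0.6  -0.49  0.04] op 0.043 t 21.525 q [0.078 0.453 0.433 1.545 0.    1.001]
travel cm [4.09 8.14 0.39] rot [ 0.0035 -0.0037 -0.5662]
(array([   0,  275,  536,    0,    0,    0,    0,   52,   66,   71,   74,
       2114,  986,   29,   30,   32,   32, 1389,  150,    0,    0]), array([0.14 , 0.145, 0.15 , 0.155, 0.16 , 0.165, 0.17 , 0.175, 0.18 ,
       0.185, 0.19 , 0.195, 0.2  , 0.205, 0.21 , 0.215, 0.22 , 0.225,
       0.23 , 0.235, 0.24 , 0.245]))
bar 0.22909635075768406 ((596.6829833984375, 109.91146850585938), (14.125417709350586, 49.78546142578125), 41.35475540161133)
cap 0.199669130437016 ((596.7800903320312, 109.784423828125), 28.407596588134766)
```

View pics/w7.png

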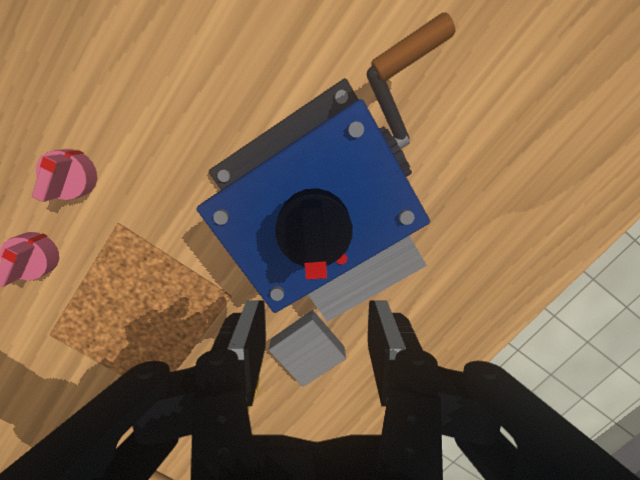

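Run:
```python
from h import *
for i in range(3):
    c=robot.camera("wrist")
    P,uv,col=cloud(c,(200,120,440,300)); ok=np.linalg.norm(P[:,:2]-[0.5967,0.1097],axis=1)<0.032;P=P[ok]
    b=P[(P[:,2]>0.2255)&(P[:,2]<0.235)]; r=cv2.minAreaRect((b[:,:2]*1000).astype(np.float32))
    m=b[:,:2].mean(0); w,v=np.linalg.eigh(np.cov((b[:,:2]-m).T)); d=v[:,1]*np.sign(v[0,1])
    k=P[(P[:,2]>0.19)&(P[:,2]<0.21)]
    rb=[x for x in blobs(red(c["image"]),50) if x[0][1]<300]
    print(r[1],np.radians(r[2]-90),"pca",np.arctan2(d[1],d[0]),np.median(b[:,2]),np.median(k[:,2]),rb)
plan([0.5967,0.1100,0.2025],0.72)
```

```text
(14.193344116210938, 49.8253173828125) -0.8464480687522612 pca -0.8492443827433203 0.22913912560911517 0.1996542672944927 [([72.3, 153.7], 57, [65, 152, 18, 6]), ([48.5, 165.2], 154, [41, 158, 16, 16]), ([36.6, 239.3], 79, [28, 235, 19, 10]), ([9.8, 256.6], 121, [3, 250, 15, 14]), ([343.3, 260.9], 69, [338, 255, 10, 11]), ([316.7, 271.7], 350, [305, 263, 23, 18])]
(14.208128929138184, 49.80461502075195) -0.8494180925789448 pca -0.8476373554765355 0.2291647807214006 0.19966078870696424 [([73.4, 154.4], 62, [66, 152, 19, 7]), ([49.2, 166.0], 150, [42, 159, 16, 15]), ([37.0, 240.1], 78, [29, 236, 19, 10]), ([10.4, 257.5], 122, [3, 251, 15, 14]), ([344.5, 262.3], 67, [339, 257, 11, 10]), ([317.9, 273.2], 356, [307, 265, 22, 18])]
(14.128448486328125, 49.780517578125) -0.8453407929500335 pca -0.8477554297632073 0.2291354395703082 0.1996413643351917 [([74.1, 155.0], 60, [67, 153, 18, 7]), ([49.7, 166.4], 150, [42, 159, 16, 16]), ([37.9, 240.5], 77, [30, 236, 19, 11]), ([11.1, 257.8], 121, [4, 252, 15, 13]), ([345.4, 263.1], 65, [340, 258, 10, 10]), ([318.7, 274.1], 358, [307, 266, 23, 18])]
tcp [0.5962 0.1101 0.3191] yaw 0.6478 F [-0.26  0.02  0.37] op 0.0428 t 21.725 q [0.078 0.455 0.425 1.544 0.    1.001]
travel cm [ 0.07  0.06 11.66] rot [-0.0024  0.0026 -0.0722]
```

Run:
```python
from h import *
c=robot.camera("wrist")
P,uv,col=cloud(c,(200,100,440,310)); d=np.linalg.norm(P[:,:2]-[0.5967,0.1099],axis=1)
B=P[(d>0.034)&(d<0.06)&(P[:,2]>.14)&(P[:,2]<.16)]
A=np.c_[B[:,:2],np.ones(len(B))]; s=np.linalg.lstsq(A,B[:,2],rcond=None)[0]; print("mill top plane",s,len(B),"at axis",s@[0.5967,0.1099,1])
for lo,hi,n in((.195,.206,"cap"),(.225,.235,"bar")):
    Q=P[(d<0.026)&(P[:,2]>lo)&(P[:,2]<hi)]; print(n,np.mean(Q[:,2]-np.c_[Q[:,:2],np.ones(len(Q))]@s)+0.15)
```

```text
mill top plane [ 0.00128021 -0.0016491   0.14973828] 9096 at axis 0.1503209470134016
cap 0.1994198913805601
bar 0.2287408403052737
```

Relative to the mill top, the knob's underside is at 174.2–174.4 mm (174 expected at home, 177.5 at click level). Its yaw matches the angle where the moment first rose. The gripper is clear, so I'll hand in.

```bash
python3 -c "
from station import robot
print(robot.finish_job())"
```

```text
the job is handed in; nothing more can be done
None
```

The black knob is on the mill's spindle and turned home. I handed the job in at about 22 s on the robot's clock, with the gripper open about 12 cm above the knob. No verdict was reported.

- **Fitting:** I set the knob on with its pointer towards the dot and pressed about 3 mm. It clicked after backing off between 0.53 and 0.62 rad, where the downward force fell from 5 N to nothing. I then turned it clockwise about 1.05–1.1 rad until it came up against the stop.
- **Overshoot at the stop:** To confirm the stop I turned the gripper about 0.07 rad past the first contact, up to 0.6 N·m. The knob did not follow it.
- **Last checks:**
  - **Height:** the knob's underside is 174.2–174.4 mm above the bench, against 174 mm for fully home. The uncorrected camera reading was 174.6 mm.
  - **Angle:** it matches the angle where the stop was first felt.
  - **Tilt and centring:** the knob is upright and centred on the spindle.
- **Not checked:** I did not re-measure the loose items. The arm did not touch them on its path, and the last picture showed the block, the pink look-alikes and the mat in place.

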